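# Set the gauge and hold the setting knob pressed

### The job

Slide the wooden gauge block lengthwise into the slot at the foot of the grey control box until it stops. Then put the loose black knob onto the box's D-shaped shaft, turned so that its flat matches the shaft's flat, push it fully home and press it in with its spring-loaded shaft all the way, so that the box stores the gauge. Finish while still holding the knob pressed in; do not let go. Leave the small label roll on the bench where it is.

Things in the scene. Friction and masses are not known exactly. Their poses are not given: they have to be found in the camera images.
- unit: grey control box fixed to the bench, 120 (x) x 160 (y) x 55 mm high; origin at the centre of its underside on the bench; its -x side is the front, which faces the robot. Slot at the foot of the front at y = +35 mm; upright shaft on the top at x = 0, y = -43 mm. Nothing on its top is higher than 58 mm save the shaft
- slot_mouth (a point): centre of the slot's mouth at bench height, in the plane of the box's front face; x points into the slot, z up. The slot is 58 mm wide, 14 mm high and 45 mm deep; the bench is its floor; two low steel lips (12 mm high) flare outward, up to 13 mm in front of the mouth and about 37 mm either side of its middle
- gauge: wooden gauge block, 55 mm (its x) x 90 mm (its y) x 10 mm (z), 40 g, a dark dot near one end, lying flat on the bench; origin at the centre of its underside. It goes into the slot with its y (long) axis along the slot, either end first; fully in, half of its length (45 mm) is inside and half stands out of the box's front, its centre at the mouth
- knob: loose black knob standing on the bench, underside down; origin at the centre of its underside, z up. Round skirt 46 mm across and 20 mm high with a small pointed nose at its -x side (31 mm from the axis); on it a bar grip 12 mm thick (y) and 42 mm long (x), from 20 to 44 mm high, with a thin white line on its nose half. Blind D-shaped bore from below, 20 mm across, 16 mm deep, its flat 5 mm from the axis on the nose's (-x) side. 60 g
- shaft_top (a point): middle of the top of the upright steel D-shaft, on its axis; z up along it. The shaft is 18 mm across and bevelled by 2.5 mm round its top; its flat is 4 mm from the axis on the point's -x side, so the knob fits when its x axis points as this point's x axis (play about 0.12 rad). The top stands 26 mm over the box; with the knob home, the knob's origin is 16 mm below this point and its underside still clear of the box
- spindle (a joint): turn of the shaft relative to the box in rad, anticlockwise from above positive; 0 = flat faces the box's front. Stiff (0.12 N m), range -0.6 to 0.6
- plunger (a joint): how far the shaft is pressed down into the box, in m: 0 out to 0.005 fully in; a spring pushes it out with 4 N at 0 and 10 N at 0.005, where it meets a stop
- small_roll: small white label roll, 58 mm across, 26 mm high, on the bench; to be left alone; origin at the centre of its underside
Things that resemble listed ones, but are neither listed nor needed, are in the scene too. Leave any orange or turquoise look-alike of the knob alone.

How it is judged:
By the outcome, as a careful person would: the job done as asked, in the order asked, and still so for the second after the job is handed in, while the arm keeps its last pose, push and grip.
It also fails if it takes over 58 s, if anything falls off the work surface, if the arm or the gripper's body presses on something with over 40 N, if the wrist force passes 120 N, or if a joint passes its speed limit or range.

### The arm

A 6-joint arm with a two-finger parallel gripper is mounted at the origin on a cart in front of the work surface, level with it; the furniture and walls round the work are solid. World frame = base frame: x ahead of the robot, y to its left, z up, the work surface at z = 0. Lengths are in m, angles in rad, forces in N, time in s.
With the tool pointing down it reaches from about 0.3 to 0.775 m from the base axis. Payload 14.6 kg.
Tool frame: the origin (TCP) lies midway between the tips of the shut fingers; the grasp point (between the pads) lies 19 mm behind it (ctrl.pinch_z is the distance from the TCP to the grasp point, in m); z points along the fingers, y is the line along which they close (so a half turn about z gives the same grasp; the last joint's range is limited). The gripper opens to 94 mm and grips with 3 to 60 N. Pads are 16 mm wide; open, the fingers measure 119 mm over their backs; the gripper's body (75 mm by 177 mm) begins 78 mm behind the grasp point.
Start: joints at [-1.188, 0.3, 1.521, -0, 1.321, -0.067], TCP at [0.239, -0.495, 0.205] pointing down, gripper open.
Joint ranges: [-3.03, 3.03], [-0.79, 2.21], [0.23, 2.52], [-1.04, 4.18], [0, 3.07], [-2.55, 2.55]. Speed limits (rad/s): [2.22, 2.22, 2.57, 3.14, 3.14, 3.14].

### API

Orientations are given as [roll, pitch, yaw] about the fixed x, y, z axes, in that order (R = Rz(yaw) Ry(pitch) Rx(roll)).
In Python, from station import ctrl gives the robot as it stands.
- The arm moves only by the tool jog_arm, never from a script. Its argument "motion" is a list of rows, each a list of 7 numbers: the shift along the tool's x, y, z in m, then the turn, a rotation vector about the tool's x, y, z in rad, then the opening, from -1 (shut) to 1 (fully open). In form: [[tx, ty, tz, rx, ry, rz, gripper], ...]. A call has 1 to 5 rows; each row shifts and turns the commanded pose from where the row before left it, along the tool's axes as they then stand; what a row does not reach is not made up. A row lasts 1/10 s, in which the tool goes at most 50 mm and 8.59 degrees, less where a joint would pass 70% of its speed; a pose out of reach is approached as far as the arm can. A call is refused whole if a number of a shift passes 0.05 or a number of a turn 0.15, either way. A call with a gripper value outside its range is refused whole. The fingers move at their own pace and stop on an object; "squeeze" is the grip in N (left out, the last holds). Time passes only in rows, so rows that do not move let the fingers close. It gives the time, the measured TCP pose, the force, the opening and the grip force at its end, in the units of the state.
- ctrl.get_obs(): the state, without advancing time (a new reading comes with each control period).
- ctrl.camera(name): name is "scene" or "side" or "wrist"; returns the picture (400x640x3 uint8, red, green, blue); there is no depth.
- ctrl.camera_model(name): a dict with "intrinsics" (3x3 intrinsics, pixels), "rvec" (rotation vector, rad) and "tvec" (3), from world to camera coordinates, as OpenCV has them. Camera axes: x right, y down, z forward; pixel columns grow to the right and rows downward; lengths in m; the calibration is good to about 2 mm. A picture is of the moment at which its call begins: read the wrist's pose just before it. camera_model takes no time and is no camera call; for the wrist camera it gives the pose at the moment of the call.
- ctrl.hand_in(): hands the job in; it is judged then, once.
The state is a dict: "time_s": time; "qpos": joint angles; "joint_vel": joint speeds; "tau": joint torques, N m; "ee_pos": TCP position; "eef_rot": TCP orientation; "force": force on the tool from outside, world axes, zero at the start; "moment": the same for the moment, N m; "grip_width": finger opening in m; "grip_force": force on a finger pad.
Only numpy, scipy, OpenCV 4.12 (cv2) and the standard library are available. Lean on these libraries where they do the work, as an engineer would, in place of code of your own. Each camera call takes 0.05 s, during which the arm holds its last target. There are 200 camera calls.

## Working session

There is one attempt and no reset: what is moved stays moved. The work goes in short steps, Python scripts to look and compute and a tool call to move; the robot and the scene stay as the last step left them, time stands still between calls to the robot, and variables do not carry over. Pictures are saved under pics/ and viewed, at most 10 in all, crops included, and the job is handed in when it is done.

Besides the shell and the picture viewer there is one more tool, called after ">>>" in YAML: its name, and indented under it one key for each argument. jog_arm: Moves the arm, as the interface text tells. Its arguments: {"type":"object","properties":{"motion":{"type":"array"},"squeeze":{"type":"number"}},"required":["motion"]}

```bash
mkdir -p pics; ls; cat > h.py <<'E'
import numpy as np, cv2
from station import ctrl
from scipy.spatial.transform import Rotation as R
def shot(n,f):
    m=ctrl.camera_model(n); im=ctrl.camera(n)[:,:,::-1].copy(); cv2.imwrite('pics/'+f,im)
    np.savez('pics/'+f+'.npz',K=m['intrinsics'],r=m['rvec'],t=m['tvec']); return im
def px2w(f,uv,z):
    d=np.load('pics/'+f+'.npz'); Rm=cv2.Rodrigues(d['r'])[0]; t=d['t'].ravel()
    out=[]
    for (u,v) in uv:
        ray=Rm.T@np.linalg.solve(d['K'],[u,v,1]); c=-Rm.T@t
        out.append(c+ray*(z-c[2])/ray[2])
    return np.array(out)
def w2px(f,P):
    d=np.load('pics/'+f+'.npz'); return cv2.projectPoints(np.array(P,float),d['r'],d['t'],d['K'],None)[0][:,0]
E
python3 - <<'E'
from h import *
a=shot('scene','s1.png'); b=shot('side','d1.png')
cv2.imwrite('pics/s1.png',a)
print(ctrl.get_obs()); print(ctrl.camera_model('scene'),ctrl.camera_model('side'),ctrl.pinch_z)
E
```

```text
pics
{'time_s': 0.1, 'qpos': array([-1.18760837e+00,  3.00402944e-01,  1.52148851e+00, -3.63201611e-05,
        1.32070738e+00, -6.66187275e-02]), 'joint_vel': array([-0.00113229, -0.00059274, -0.00132956, -0.00034558, -0.00143794,
        0.00164571]), 'tau': array([ 2.43536333e-04, -5.32644403e+01, -3.53283119e+01,  7.09220138e-02,
        2.34943052e-02, -4.18724460e-05]), 'ee_pos': array([ 0.23903019, -0.49509219,  0.20496288]), 'eef_rot': array([-3.14058636e+00, -3.18776913e-05,  4.49815675e-01]), 'force': array([ 0.7016958 ,  0.08555381, -0.3645981 ]), 'moment': array([ 0.00654557, -0.04962574,  0.02520401]), 'grip_force': 0.0, 'grip_width': 0.09384898015542058}
{'intrinsics': array([[506.65008178,   0.        , 321.16896718],
       [  0.        , 506.65008178, 193.27199802],
       [  0.        ,   0.        ,   1.        ]]), 'rvec': array([ 0.87756723, -2.30332286,  1.33425426]), 'tvec': array([0.38355799, 0.25122357, 1.39783224])} {'intrinsics': array([[378.91699988,   0.        , 326.40991198],
       [  0.        , 378.91699988, 197.50337829],
       [  0.        ,   0.        ,   1.        ]]), 'rvec': array([ 0.55324315, -2.66713982,  1.21999103]), 'tvec': array([0.47168646, 0.22423824, 0.81866943])} 0.0188
```

View pics/s1.png

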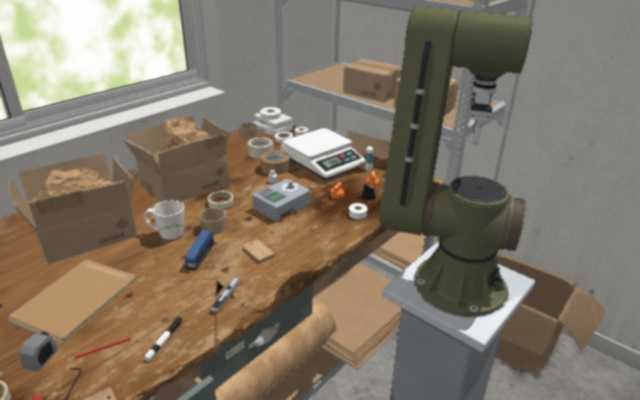

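View pics/d1.png

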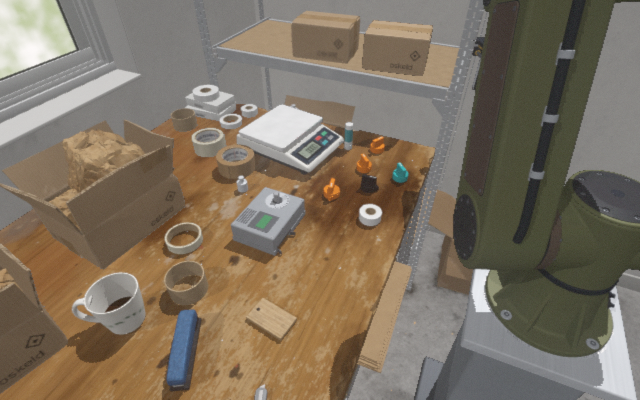

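```bash
python3 - <<'E'
from h import *
b=cv2.imread('pics/d1.png')
cv2.imwrite('pics/d1c.png',cv2.resize(b[150:342,225:425],None,fx=3,fy=3,interpolation=cv2.INTER_CUBIC))
E
```

```text
(no output)
```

View pics/d1c.png

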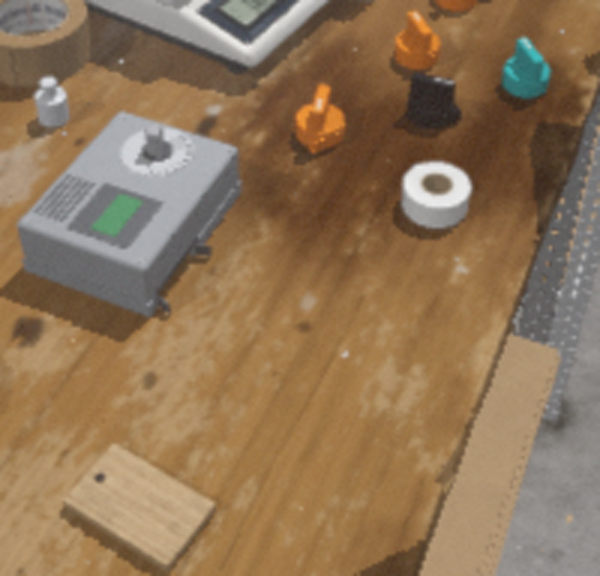

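```bash
python3 - <<'E'
from h import *
c=lambda L:[(225+u/3,150+v/3) for u,v in L]
f='d1.png'
g=px2w(f,c([(115,445),(63,503),(214,507),(165,558)]),.01);print('gauge',g,g.mean(0))
b=px2w(f,c([(22,230),(123,114),(238,152),(145,272)]),.055);print('box',b,b.mean(0))
print('lips',px2w(f,c([(163,305),(205,250)]),.006))
print('shaft',px2w(f,c([(154,130)]),.081))
k=px2w(f,c([(433,112)]),.015);print('knob',k,px2w(f,c([(413,80),(453,84)]),.044))
print('orange',px2w(f,c([(320,128)]),.015),'roll',px2w(f,c([(436,183)]),.026))
E
```

```text
gauge [[0.55553534 0.24168742 0.01      ]
 [0.56444534 0.29561108 0.01      ]
 [0.46941171 0.25751806 0.01      ]
 [0.48207048 0.30339584 0.01      ]] [0.51786572 0.2745531  0.01      ]
box [[ 0.70460727  0.12283301  0.055     ]
 [ 0.70423853 -0.03536938  0.055     ]
 [ 0.58857314 -0.03066827  0.055     ]
 [ 0.59348041  0.12304727  0.055     ]] [0.64772484 0.04496066 0.055     ]
lips [[0.58855828 0.11062741 0.006     ]
 [0.58528483 0.04314013 0.006     ]]
shaft [[ 0.6517924  -0.00105989  0.081     ]]
knob [[ 0.46456753 -0.19790997  0.015     ]] [[ 0.4879444  -0.2008986   0.044     ]
 [ 0.45155155 -0.21037697  0.044     ]]
orange [[ 0.55387413 -0.13257664  0.015     ]] roll [[ 0.42816182 -0.09290115  0.026     ]]
```

```bash
cat >> h.py <<'E'
def tool(p,yaw=None,z=None):
    "print shift (tool axes) to world point p, turn about tool z to reach yaw"
    o=ctrl.get_obs(); Rm=R.from_euler('xyz',o['eef_rot']).as_matrix()
    print('t',o['time_s'],'ee',o['ee_pos'].round(4),'rot',o['eef_rot'].round(4),'q',o['qpos'].round(2))
    print('shift',(Rm.T@(np.array(p)-o['ee_pos'])).round(4), 'turn', None if yaw is None else round((o['eef_rot'][2]-yaw+np.pi)%(2*np.pi)-np.pi,4))
E
python3 - <<'E'
from h import *
m=ctrl.camera_model('wrist');o=ctrl.get_obs()
A=cv2.Rodrigues(m['rvec'])[0];c=-A.T@m['tvec'].ravel()
T=R.from_euler('xyz',o['eef_rot']).as_matrix()
print(m['intrinsics'],'cam in tool',T.T@(c-o['ee_pos']),'axes',(T.T@A.T).round(3))
tool([.40,-.21,.205])
tool([.478,.282,.1],-.17)
E
```

```text
[[282.07710243   0.         318.10451224]
 [  0.         282.07710243 198.89573192]
 [  0.           0.           1.        ]] cam in tool [ 0.07874809 -0.00161056 -0.17876927] axes [[ 0.001 -0.963 -0.269]
 [ 1.     0.001  0.   ]
 [ 0.    -0.269  0.963]]
t 0.1 ee [ 0.239  -0.4951  0.205 ] rot [-3.1406 -0.      0.4498] q [-1.19  0.3   1.52 -0.    1.32 -0.07]
shift [ 2.689e-01 -1.867e-01  2.000e-04] turn None
t 0.1 ee [ 0.239  -0.4951  0.205 ] rot [-3.1406 -0.      0.4498] q [-1.19  0.3   1.52 -0.    1.32 -0.07]
shift [ 0.5531 -0.5958  0.1056] turn 0.6198
```

>>> jog_arm:
  motion:
    - [0.035, -0.03, 0, 0, 0, 0, 1]
    - [0.04, -0.03, 0, 0, 0, 0, 1]
    - [0.045, -0.03, 0, 0, 0, 0, 1]
    - [0.045, -0.03, 0, 0, 0, 0, 1]
    - [0.04, -0.03, 0, 0, 0, 0, 1]

```text
time_s: 0.6
ee_pos: [0.3549, -0.2763, 0.2053]
eef_rot: [-3.141, -0.0, 0.449]
force: [1.6, 0.0, 0.1]
grip_width: 0.0936
grip_force: 0.0
```

```bash
python3 - <<'E'
from h import *
a=shot('wrist','w1.png')
tool([.478,.282,.1],-.17)
E
```

```text
t 0.65 ee [ 0.3573 -0.2713  0.2054] rot [-3.1404e+00 -1.2000e-03  4.5310e-01] q [-0.73  0.07  1.79  0.    1.28  0.39]
shift [ 0.3506 -0.4445  0.1063] turn 0.6231
```

View pics/w1.png

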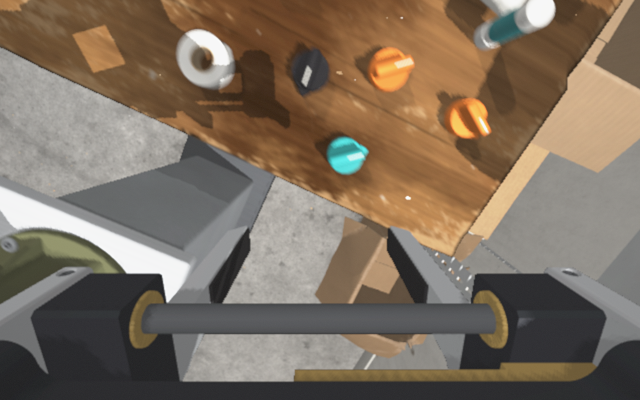

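>>> jog_arm:
  motion:
    - [0.039, -0.049, 0, 0, 0, 0, 1]
    - [0.039, -0.049, 0, 0, 0, 0, 1]
    - [0.039, -0.049, 0, 0, 0, 0, 1]
    - [0.039, -0.049, 0, 0, 0, 0, 1]
    - [0.039, -0.049, 0, 0, 0, 0, 1]

```text
time_s: 1.15
ee_pos: [0.4094, -0.0323, 0.2055]
eef_rot: [3.141, -0.0, 0.45]
force: [1.9, -0.8, 0.3]
grip_width: 0.0942
grip_force: 0.0
```

>>> jog_arm:
  motion:
    - [0.025, -0.035, 0, 0, 0, 0.14, 1]
    - [0.02, -0.03, 0, 0, 0, 0.14, 1]
    - [0.02, -0.03, 0, 0, 0, 0.14, 1]
    - [0, 0, 0, 0, 0, 0.14, 1]
    - [0, 0, 0, 0, 0, 0.06, 1]

```text
time_s: 1.65
ee_pos: [0.4396, 0.0721, 0.205]
eef_rot: [3.141, 0.001, -0.157]
force: [0.7, -1.1, -0.2]
grip_width: 0.0939
grip_force: 0.0
```

```bash
python3 - <<'E'
from h import *
a=shot('wrist','w2.png')
tool([.478,.282,.1],-.17)
E
```

```text
t 1.7 ee [0.4395 0.0717 0.2051] rot [ 3.1414e+00  9.0000e-04 -1.5950e-01] q [0.08 0.07 1.8  0.   1.28 1.81]
shift [ 0.0047 -0.2137  0.105 ] turn 0.0105
```

View pics/w2.png

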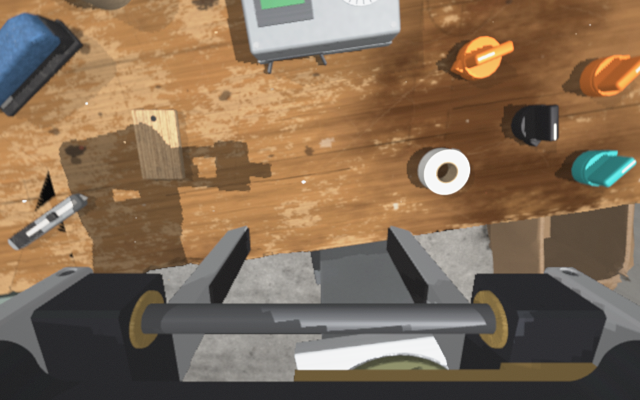

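```bash
python3 - <<'E'
from h import *
f='w2.png'
g=px2w(f,[(133,111),(173,109),(185,179),(145,180)],.01);print('gauge',g,g.mean(0))
a=(g[0]+g[1]-g[2]-g[3])/2;print(a,np.arctan2(a[1],a[0]))
print('lips',px2w(f,[(267,71),(321,65)],.006))
print('boxtop front',px2w(f,[(249,55),(399,42)],.055))
E
```

```text
gauge [[0.56378477 0.29097188 0.01      ]
 [0.55824014 0.24029763 0.01      ]
 [0.46874081 0.25068084 0.01      ]
 [0.4758227  0.30440046 0.01      ]] [0.51664711 0.2715877  0.01      ]
[ 0.0887307 -0.0119059  0.       ] -0.13338343541850034
lips [[0.58381806 0.1145961  0.006     ]
 [0.58015643 0.04774869 0.006     ]]
boxtop front [[ 0.59338962  0.12335289  0.055     ]
 [ 0.58104484 -0.03452022  0.055     ]]
```

>>> jog_arm:
  motion:
    - [0.003, -0.042, 0.02, 0, 0, 0, 1]
    - [0.003, -0.042, 0.02, 0, 0, 0, 1]
    - [0.003, -0.042, 0.02, 0, 0, 0, 1]
    - [0.003, -0.042, 0.02, 0, 0, 0, 1]
    - [0.002, -0.043, 0.02, 0, 0, 0, 1]

```text
time_s: 2.2
ee_pos: [0.486, 0.279, 0.1044]
eef_rot: [3.141, 0.0, -0.153]
force: [0.5, -0.5, 0.4]
grip_width: 0.0938
grip_force: 0.0
```

```bash
python3 - <<'E'
from h import *
a=shot('wrist','w3.png')
tool([.487,.2775,.03],-.145)
E
```

```text
t 2.25 ee [0.4851 0.2831 0.1006] rot [ 3.14    0.0039 -0.1505] q [0.46 0.43 1.6  0.   1.12 2.18]
shift [0.003  0.0052 0.0706] turn -0.0055
```

View pics/w3.png

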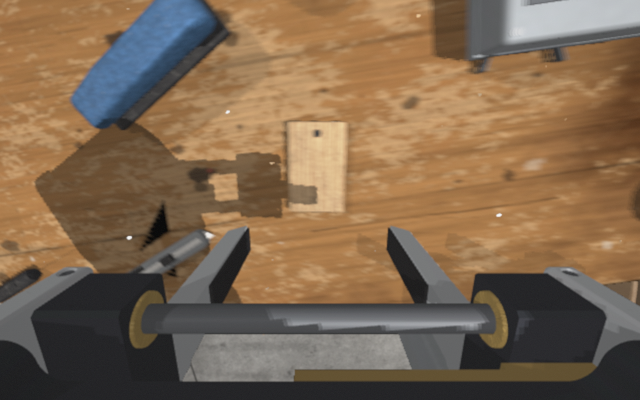

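```bash
python3 - <<'E'
from h import *
f='w3.png'
g=px2w(f,[(286,122),(348,122),(347,212),(287,212)],.01);print(g.mean(0))
a=(g[0]+g[1]-g[2]-g[3])/2;yaw=np.arctan2(a[1],a[0]);print(np.hypot(*a[:2]),yaw)
print('lips',px2w(f,[(480,68),(556,56)],.006))
p=g.mean(0)-a/np.linalg.norm(a)*.030
tool([p[0],p[1],.003],yaw)
E
```

```text
[0.51777053 0.27671777 0.01      ]
0.0884726707685429 -0.15275195617290213
lips [[0.58573415 0.11728027 0.006     ]
 [0.58544629 0.05010882 0.006     ]]
t 2.25 ee [0.4851 0.2831 0.1006] rot [ 3.14    0.0039 -0.1505] q [0.46 0.43 1.6  0.   1.12 2.18]
shift [0.0036 0.0012 0.0975] turn 0.0023
```

>>> jog_arm:
  motion:
    - [0.0036, 0.001, 0.04, 0, 0, 0, 1]
    - [0, 0, 0.04, 0, 0, 0, 1]
    - [0, 0, 0.0165, 0, 0, 0, 1]
    - [0, 0, 0, 0, 0, 0, 0]
    - [0, 0, 0, 0, 0, 0, -1]
  squeeze: 15

```text
time_s: 2.75
ee_pos: [0.4896, 0.276, 0.0096]
eef_rot: [-3.141, -0.0, -0.153]
force: [0.4, 0.7, 1.1]
grip_width: 0.0812
grip_force: 0.0
```

>>> jog_arm:
  motion:
    - [0, 0, 0, 0, 0, 0, -1]
    - [0, 0, 0, 0, 0, 0, -1]
    - [0, 0, 0, 0, 0, 0, -1]

```text
time_s: 3.05
ee_pos: [0.4897, 0.2762, 0.0099]
eef_rot: [-3.141, -0.001, -0.154]
force: [-0.4, 0.4, -0.8]
grip_width: 0.0575
grip_force: 0.1
```

```bash
python3 - <<'E'
from h import *
tool([.525,.084,.012],-.03)
E
```

```text
t 3.05 ee [0.4897 0.2762 0.0099] rot [-3.1408e+00 -1.2000e-03 -1.5380e-01] q [0.45 0.56 1.65 0.   0.93 2.17]
shift [ 0.0644  0.1845 -0.0022] turn -0.1238
```

>>> jog_arm:
  motion:
    - [0, 0, 0, 0, 0, 0, 0.6]
    - [-0.001, 0, 0, 0, 0, 0, 0.6]
    - [0, 0, 0.0065, 0, 0, 0, 0.3]
    - [0, 0, 0, 0, 0, 0, -1]
    - [0, 0, 0, 0, 0, 0, -1]

```text
time_s: 3.55
ee_pos: [0.4881, 0.2761, 0.0021]
eef_rot: [3.141, 0.001, -0.154]
force: [0.2, -0.1, -1.5]
grip_width: 0.055
grip_force: 15.0
```

>>> jog_arm:
  motion:
    - [0, 0, 0, 0, 0, 0, -1]
    - [0, 0, 0, 0, 0, 0, -1]
    - [0, 0, 0, 0, 0, 0, -1]

```text
time_s: 3.85
ee_pos: [0.4883, 0.2762, 0.0025]
eef_rot: [-3.142, -0.0, -0.154]
force: [0.4, 0.6, -0.5]
grip_width: 0.0548
grip_force: 15.0
```

>>> jog_arm:
  motion:
    - [0, 0.01, -0.015, 0, 0, 0, -1]
    - [0.007, 0.045, 0, 0, 0, 0, -1]
    - [0.007, 0.045, 0, 0, 0, 0, -1]
    - [0.007, 0.045, 0, 0, 0, 0, -1]
    - [0.0075, 0.045, 0, 0, 0, -0.12, -1]

```text
time_s: 4.35
ee_pos: [0.4871, 0.0825, 0.0177]
eef_rot: [-3.142, -0.0, -0.033]
force: [0.6, 0.2, -0.2]
grip_width: 0.0545
grip_force: 15.0
```

>>> jog_arm:
  motion:
    - [0, 0, 0, 0, 0, 0, -1]
    - [0, 0, 0, 0, 0, 0, -1]

```text
time_s: 4.55
ee_pos: [0.4875, 0.0835, 0.0177]
eef_rot: [-3.141, -0.0, -0.037]
force: [0.6, 0.7, -1.1]
grip_width: 0.0548
grip_force: 15.0
```

```bash
python3 - <<'E'
from h import *
a=shot('wrist','w4.png')
cv2.imwrite('pics/w4c.png',cv2.resize(a[0:230,150:480],None,fx=2.4,fy=2.4,interpolation=cv2.INTER_CUBIC))
tool([.487,.083,.003],-.03)
E
```

```text
t 4.6 ee [0.4875 0.0843 0.0176] rot [-3.1414e+00 -4.0000e-04 -3.6000e-02] q [0.1  0.43 1.84 0.   0.87 1.7 ]
shift [-0.0005  0.0014  0.0146] turn -0.006
```

View pics/w4c.png

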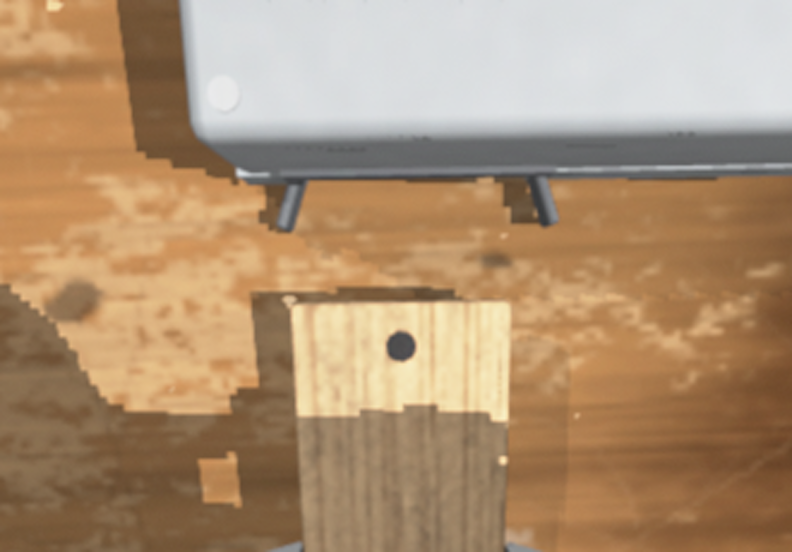

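```bash
python3 - <<'E'
from h import *
f='w4.png'
c=lambda L:[(150+u/2.4,v/2.4) for u,v in L]
l=px2w(f,c([(287,229),(550,223),(300,182),(539,180)]),.012);print('lips',l,l[:2].mean(0),l[2:].mean(0))
g=px2w(f,c([(292,304),(511,302),(302,550),(505,550)]),.0253);print('gauge',g,g[:2].mean(0),g[2:].mean(0))
e=px2w(f,c([(240,180),(792,172)]),0.0);print('front',e, -np.arctan2(*(e[0]-e[1])[:2]))
E
```

```text
lips [[0.58113572 0.11152025 0.012     ]
 [0.58015077 0.04410415 0.012     ]
 [0.5921543  0.10732549 0.012     ]
 [0.59044825 0.04709948 0.012     ]] [0.58064325 0.0778122  0.012     ] [0.59130128 0.07721248 0.012     ]
gauge [[0.56269209 0.10960688 0.0253    ]
 [0.56123135 0.05599171 0.0253    ]
 [0.49823659 0.11208257 0.0253    ]
 [0.49625206 0.05718472 0.0253    ]] [0.56196172 0.08279929 0.0253    ] [0.49724433 0.08463365 0.0253    ]
front [[ 0.5949716   0.12501353  0.        ]
 [ 0.5916196  -0.02281731  0.        ]] -0.02267068258304121
```

>>> jog_arm:
  motion:
    - [0, 0.0046, 0.007, 0, 0, -0.01, -1]
    - [0.008, 0, 0.0077, 0, 0, 0, -1]
    - [0.012, 0, 0, 0, 0, 0, -1]
    - [0.012, 0, 0, 0, 0, 0, -1]
    - [0.01, 0, 0, 0, 0, 0, -1]

```text
time_s: 5.1
ee_pos: [0.5295, 0.0789, 0.0018]
eef_rot: [3.141, 0.001, -0.023]
force: [-0.4, -1.6, -1.2]
grip_width: 0.0547
grip_force: 15.0
```

```bash
python3 - <<'E'
from h import *
a=shot('wrist','w5.png')
cv2.imwrite('pics/w5c.png',cv2.resize(a[0:230,150:480],None,fx=2.4,fy=2.4,interpolation=cv2.INTER_CUBIC))
tool([.562,.079,.003],-.025)
E
```

```text
t 5.15 ee [0.5309 0.0788 0.0022] rot [ 3.1415e+00 -3.0000e-04 -2.3700e-02] q [ 0.08  0.53  1.72 -0.    0.89  1.67]
shift [ 0.0311 -0.0009 -0.0008] turn 0.0013
```

View pics/w5c.png

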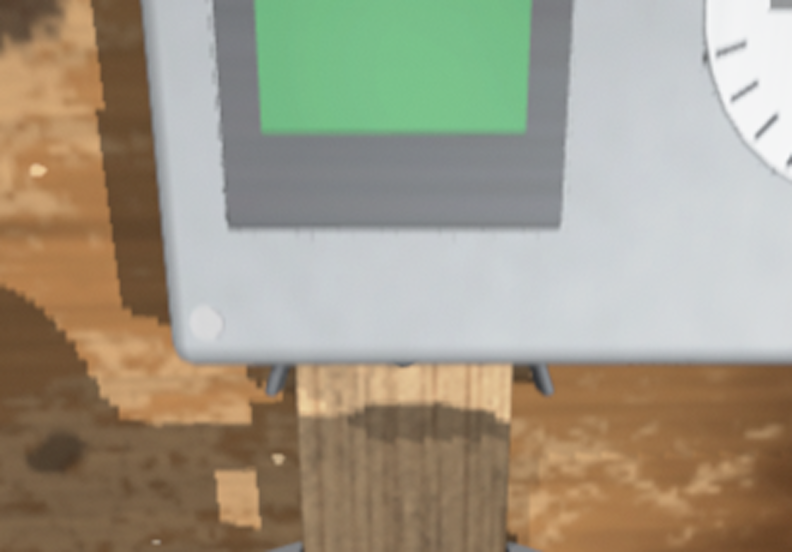

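>>> jog_arm:
  motion:
    - [0.008, 0.001, 0, 0, 0, 0, -1]
    - [0.008, 0, 0, 0, 0, 0, -1]
    - [0.006, 0, 0, 0, 0, 0, -1]
    - [0.003, 0, 0, 0, 0, 0, -1]

```text
time_s: 5.55
ee_pos: [0.5547, 0.0769, 0.0028]
eef_rot: [-3.142, -0.0, -0.024]
force: [0.2, -0.2, -0.7]
grip_width: 0.0548
grip_force: 15.0
```

>>> jog_arm:
  motion:
    - [0.003, 0, 0, 0, 0, 0, -1]
    - [0.002, 0, 0, 0, 0, 0, -1]
    - [0, 0, 0, 0, 0, 0, -1]

```text
time_s: 5.85
ee_pos: [0.5592, 0.0768, 0.0028]
eef_rot: [-3.142, -0.0, -0.024]
force: [0.1, 0.6, 0.1]
grip_width: 0.0547
grip_force: 15.0
```

>>> jog_arm:
  motion:
    - [0.002, 0, 0, 0, 0, 0, -1]
    - [0.001, 0, 0, 0, 0, 0, -1]
    - [0, 0, 0, 0, 0, 0, -1]

```text
time_s: 6.15
ee_pos: [0.5622, 0.0767, 0.0028]
eef_rot: [-3.142, -0.0, -0.024]
force: [0.8, -0.4, -0.5]
grip_width: 0.0549
grip_force: 15.0
```

>>> jog_arm:
  motion:
    - [0.002, 0, 0, 0, 0, 0, -1]
    - [0, 0, 0, 0, 0, 0, -1]

```text
time_s: 6.35
ee_pos: [0.5641, 0.0767, 0.0027]
eef_rot: [-3.142, 0.0, -0.024]
force: [-1.1, 0.0, 0.2]
grip_width: 0.0549
grip_force: 15.0
```

>>> jog_arm:
  motion:
    - [0.0015, 0, 0, 0, 0, 0, -1]
    - [0, 0, 0, 0, 0, 0, -1]

```text
time_s: 6.55
ee_pos: [0.5643, 0.0768, 0.0021]
eef_rot: [-3.142, 0.004, -0.024]
force: [-6.7, 2.4, 0.6]
grip_width: 0.0547
grip_force: 15.0
```

>>> jog_arm:
  motion:
    - [0.0015, 0, 0, 0, 0, 0, -1]
    - [0, 0, 0, 0, 0, 0, -1]

```text
time_s: 6.75
ee_pos: [0.5648, 0.0768, 0.0017]
eef_rot: [3.141, 0.006, -0.024]
force: [-12.4, 1.9, 1.8]
grip_width: 0.055
grip_force: 15.0
```

>>> jog_arm:
  motion:
    - [-0.0018, 0, 0, 0, 0, 0, 0.3]
    - [0, 0, 0, 0, 0, 0, 0.35]
    - [0, 0, 0, 0, 0, 0, 0.35]
    - [-0.002, 0, -0.02, 0, 0, 0, 0.35]
    - [-0.02, 0, -0.04, 0, 0, 0, 0.35]

```text
time_s: 7.25
ee_pos: [0.5429, 0.0768, 0.0613]
eef_rot: [3.141, 0.003, -0.024]
force: [0.9, 0.2, 0.1]
grip_width: 0.0631
grip_force: 0.0
```

```bash
python3 - <<'E'
from h import *
a=shot('wrist','w6.png'); d=shot('side','d2.png')
e=px2w('w1.png',[(310,72)],.03);print(e)
tool([.445,-.20,.14],.25)
E
```

```text
[[ 0.46922758 -0.20882871  0.03      ]]
t 7.35 ee [0.5444 0.0774 0.0673] rot [-3.141  -0.0065 -0.0237] q [ 0.07  0.45  1.66 -0.    1.02  1.67]
shift [-0.0924  0.2796 -0.0735] turn -0.2737
```

>>> jog_arm:
  motion:
    - [-0.015, 0.02, -0.04, 0, 0, 0, 0.35]
    - [-0.018, 0.035, -0.03, 0, 0, 0, 0.2]
    - [-0.018, 0.045, 0, 0, 0, 0, 0]
    - [-0.018, 0.045, 0, 0, 0, 0, -0.3]
    - [-0.018, 0.045, 0, 0, 0, 0, -0.3]

```text
time_s: 7.85
ee_pos: [0.4511, -0.1123, 0.1329]
eef_rot: [3.141, -0.001, -0.023]
force: [0.5, -0.3, -1.1]
grip_width: 0.0359
grip_force: 0.0
```

>>> jog_arm:
  motion:
    - [-0.005, 0.045, 0, 0, 0, 0, -0.3]
    - [0, 0.045, 0, 0, 0, 0, -0.3]
    - [0, 0.005, 0, 0, 0, -0.14, -0.3]
    - [0, 0, 0, 0, 0, -0.13, -0.3]
    - [0, 0, 0, 0, 0, 0, -0.3]

```text
time_s: 8.35
ee_pos: [0.4445, -0.2061, 0.1325]
eef_rot: [3.142, -0.0, 0.247]
force: [-0.0, -0.1, -0.1]
grip_width: 0.0331
grip_force: 0.0
```

```bash
python3 - <<'E'
from h import *
w=shot('wrist','w7.png'); tool([.465,-.2,.1],.25)
p=w2px('w7.png',[[.467,-.205,.03]])[0]; print(p)
x0=int(min(max(p[0]-75,0),490));y0=int(min(max(p[1]-75,0),250))
A=cv2.resize(w[y0:y0+150,x0:x0+150],(600,600),interpolation=cv2.INTER_CUBIC)
g=cv2.imread('pics/w6.png');q=w2px('w6.png',[[.58,.0775,.01]])[0];print(q,x0,y0)
a,b=int(q[0]-60),int(max(q[1]-60,0))
B=cv2.resize(g[b:b+120,a:a+120],(200,200));
C=cv2.resize(cv2.imread('pics/d2.png')[200:270,235:305],(200,200),interpolation=cv2.INTER_CUBIC)
D=np.vstack([B,C,np.zeros((200,200,3),np.uint8)])
cv2.imwrite('pics/comp.png',np.hstack([A,D]))
E
```

```text
t 8.4 ee [ 0.4446 -0.2057  0.1326] rot [3.1416 0.     0.2431] q [-0.51  0.24  1.77 -0.    1.13  0.82]
shift [ 0.0212 -0.0006  0.0326] turn -0.0069
[324.08127281 177.71213072]
[318.0823135  171.28934943] 249 102
```

View pics/comp.png

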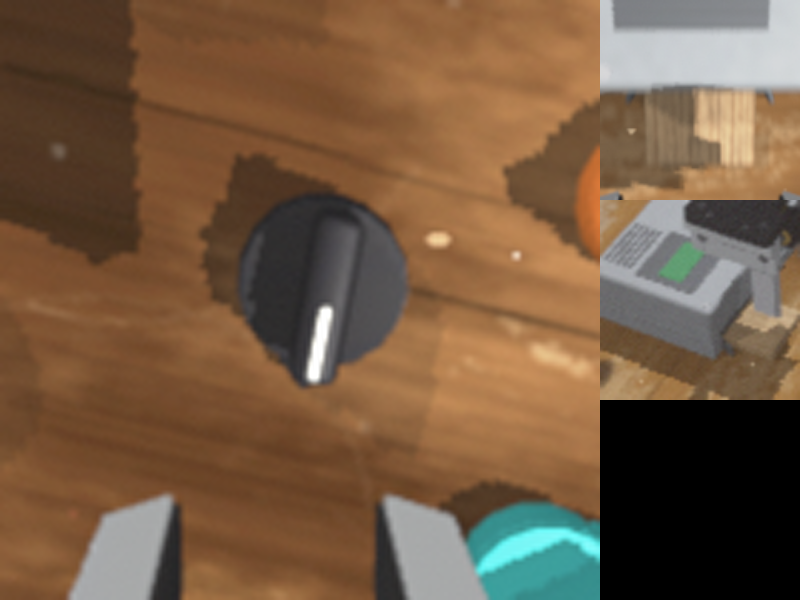

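```bash
python3 - <<'E'
from h import *
c=lambda L:[(249+u/4,102+v/4) for u,v in L]
f='w7.png'
b=px2w(f,c([(342,216),(314,384),(325,308)]),.044);print(b,b[:2].mean(0));
k=px2w(f,c([(324,280)]),.02);print('skirt',k)
a=b[0]-b[1];yaw=np.arctan2(a[1],a[0]);print(np.hypot(*a[:2]),yaw); a=b[2]-b[1];print(np.arctan2(a[1],a[0]))
p=(b[:2].mean(0)+k[0])/2
tool([p[0],p[1],.022],yaw)
E
```

```text
[[ 0.49223156 -0.20831173  0.044     ]
 [ 0.45083714 -0.21237103  0.044     ]
 [ 0.46988304 -0.21010391  0.044     ]] [ 0.47153435 -0.21034138  0.044     ]
skirt [[ 0.47250328 -0.21016988  0.02      ]]
0.041592980173667575 0.09775138118286739
0.118476771903563
t 8.4 ee [ 0.4446 -0.2057  0.1326] rot [3.1416 0.     0.2431] q [-0.51  0.24  1.77 -0.    1.13  0.82]
shift [0.0256 0.011  0.1106] turn 0.1454
```

>>> jog_arm:
  motion:
    - [0.0256, 0.011, 0, 0, 0, 0.145, -0.3]
    - [0, 0, 0.036, 0, 0, 0, -0.3]
    - [0, 0, 0.036, 0, 0, 0, -0.3]
    - [0, 0, 0.028, 0, 0, 0, -0.3]
    - [0, 0, 0, 0, 0, 0, -0.3]

```text
time_s: 8.9
ee_pos: [0.4704, -0.2088, 0.0296]
eef_rot: [-3.138, 0.005, 0.098]
force: [-0.3, 0.0, 0.4]
grip_width: 0.033
grip_force: 0.0
```

```bash
python3 - <<'E'
from h import *
tool([.472,-.2103,.024],.10)
E
```

```text
t 8.9 ee [ 0.4704 -0.2088  0.0296] rot [-3.1384  0.0049  0.0981] q [-0.49  0.45  1.77 -0.    0.93  0.98]
shift [0.0015 0.0017 0.0056] turn -0.0019
```

>>> jog_arm:
  motion:
    - [0.0015, 0.0015, 0.006, 0, 0, 0, -0.3]
    - [0, 0, 0, 0, 0, 0, -0.6]
    - [0, 0, 0, 0, 0, 0, -1]
    - [0, 0, 0, 0, 0, 0, -1]
    - [0, 0, 0, 0, 0, 0, -1]
  squeeze: 40

```text
time_s: 9.4
ee_pos: [0.4741, -0.2116, 0.0277]
eef_rot: [3.141, -0.001, 0.101]
force: [-0.4, 0.4, 5.5]
grip_width: 0.0115
grip_force: 40.0
```

>>> jog_arm:
  motion:
    - [0, 0, -0.03, 0, 0, 0, -1]
    - [0, 0, -0.04, 0, 0, 0, -1]
    - [0, 0, -0.04, 0, 0, 0, -1]
    - [0, 0, 0, 0, 0, 0, -1]

```text
time_s: 9.8
ee_pos: [0.4756, -0.2124, 0.1421]
eef_rot: [3.137, -0.007, 0.101]
force: [-0.1, -0.6, -0.6]
grip_width: 0.0118
grip_force: 40.0
```

```bash
python3 - <<'E'
from h import *
tool([.60,0,.14],-.02)
E
```

```text
t 9.8 ee [ 0.4756 -0.2124  0.1421] rot [ 3.1368 -0.0071  0.101 ] q [-0.49  0.29  1.68 -0.    1.16  0.98]
shift [ 0.1451 -0.1988  0.0021] turn 0.121
```

>>> jog_arm:
  motion:
    - [0.02, -0.035, -0.002, 0, 0, 0, -1]
    - [0.026, -0.041, -0.002, 0, 0, 0, -1]
    - [0.026, -0.041, -0.002, 0, 0, 0, -1]
    - [0.026, -0.041, -0.002, 0, 0, 0, -1]
    - [0.026, -0.041, 0, 0, 0, 0, -1]

```text
time_s: 10.3
ee_pos: [0.5774, 0.0011, 0.1445]
eef_rot: [3.142, 0.0, 0.101]
force: [0.8, -1.0, -0.2]
grip_width: 0.0113
grip_force: 40.0
```

>>> jog_arm:
  motion:
    - [0, 0, 0, 0, 0, 0.12, -1]
    - [0, 0, 0, 0, 0, 0, -1]
    - [0, 0, 0, 0, 0, 0, -1]

```text
time_s: 10.6
ee_pos: [0.5766, -0.0013, 0.1442]
eef_rot: [3.142, 0.001, -0.016]
force: [0.2, -0.4, -0.2]
grip_width: 0.0115
grip_force: 40.0
```

```bash
python3 - <<'E'
from h import *
w=shot('wrist','w8.png'); tool([.6505,-.002,.11],-.022); d=shot('side','d3.png')
p=w2px('w8.png',[[.6505,-.002,.081]])[0]; print(p)
x0=int(p[0]-50);y0=int(max(p[1]-50,0)); print(x0,y0)
A=cv2.resize(w[y0:y0+100,x0:x0+100],(600,600),interpolation=cv2.INTER_CUBIC)
C=cv2.resize(w,None,fx=.3125,fy=.3125)
E=cv2.resize(d[150:250,210:310],(200,200))
D=np.vstack([C,E,np.zeros((600-C.shape[0]-200,200,3),np.uint8)])
cv2.imwrite('pics/comp2.png',np.hstack([A,D]))
E
```

```text
t 10.65 ee [ 0.5766 -0.0016  0.1444] rot [ 3.1415e+00  6.0000e-04 -1.7100e-02] q [-0.07  0.41  1.51 -0.    1.21  1.52]
shift [ 0.0739 -0.0009  0.0344] turn 0.0049
[319.41055911 125.03116621]
269 75
```

View pics/comp2.png

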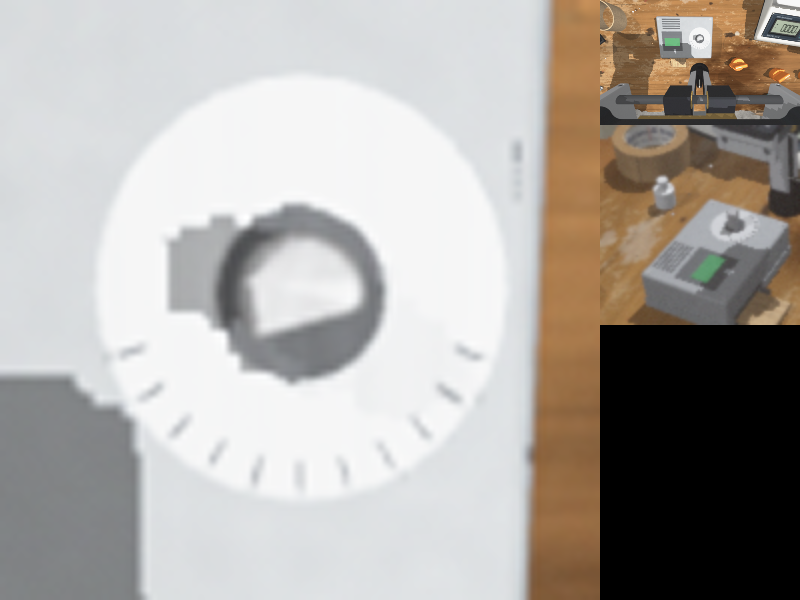

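```bash
python3 - <<'E'
from h import *
f='w8.png'
c=lambda L:[(269+u/6,75+v/6) for u,v in L]
e=px2w(f,c([(258,336),(360,305)]),.081);a=e[0]-e[1];print(e,'yaw',np.arctan2(-a[0],a[1]))
print('ax .081',px2w(f,c([(301,293)]),.081),'.057',px2w(f,c([(301,293),(301,287)]),.057))
m=e.mean(0);y=np.arctan2(-a[0],a[1]);print('from flat',m+.004*np.array([np.cos(y),np.sin(y),0]))
s=px2w(f,c([(301,293)]),.075)[0]
tool([s[0],s[1],.12],y)
E
```

```text
[[ 0.64577621  0.00425146  0.081     ]
 [ 0.64973309 -0.00995428  0.081     ]] yaw 0.2716555146728702
ax .081 [[ 0.65146375 -0.0018114   0.081     ]] .057 [[ 0.6511425  -0.00190161  0.057     ]
 [ 0.65202224 -0.00191423  0.057     ]]
from flat [ 0.65160796 -0.0017781   0.081     ]
t 10.7 ee [ 0.5767 -0.0017  0.1446] rot [ 3.1416e+00  2.0000e-04 -1.7800e-02] q [-0.07  0.41  1.51 -0.    1.21  1.52]
shift [ 0.0747 -0.0012  0.0246] turn -0.2895
```

>>> jog_arm:
  motion:
    - [0.038, -0.001, 0, 0, 0, 0, -1]
    - [0.038, -0.001, 0.005, 0, 0, 0, -1]
    - [0, 0, 0.01, 0, 0, -0.145, -1]
    - [0, 0, 0.01, 0, 0, -0.145, -1]
    - [0, 0, 0, 0, 0, 0, -1]

```text
time_s: 11.2
ee_pos: [0.6522, -0.0012, 0.1181]
eef_rot: [-3.141, 0.003, 0.274]
force: [0.3, -0.1, -0.8]
grip_width: 0.0118
grip_force: 40.0
```

```bash
python3 - <<'E'
from h import *
shot('side','d4.png');shot('wrist','w9.png')
tool([.6529,-.0014,.109],.271)
E
```

```text
t 11.3 ee [ 0.6529 -0.0009  0.1201] rot [ 3.1416e+00 -1.0000e-04  2.6670e-01] q [-0.06  0.6   1.29  0.    1.25  1.25]
shift [-0.0001  0.0004  0.0111] turn -0.0043
```

Well placed; descend slowly.

>>> jog_arm:
  motion:
    - [0, 0.0004, 0.005, 0, 0, 0, -1]
    - [0, 0, 0.005, 0, 0, 0, -1]
    - [0, 0, 0.003, 0, 0, 0, -1]
    - [0, 0, 0.002, 0, 0, 0, -1]

```text
time_s: 11.7
ee_pos: [0.6533, -0.001, 0.1049]
eef_rot: [3.141, -0.001, 0.27]
force: [1.9, -3.0, 0.3]
grip_width: 0.0117
grip_force: 40.0
```

>>> jog_arm:
  motion:
    - [0, 0, 0.0015, 0, 0, 0, -1]
    - [0, 0, 0, 0, 0, 0, -1]

```text
time_s: 11.9
ee_pos: [0.6534, -0.0011, 0.1033]
eef_rot: [3.141, -0.001, 0.271]
force: [3.0, -4.0, -1.4]
grip_width: 0.0119
grip_force: 40.0
```

>>> jog_arm:
  motion:
    - [0.0004, 0.0008, 0.003, 0, 0, 0, -1]
    - [0, 0, 0.003, 0, 0, 0, -1]
    - [0, 0, 0, 0, 0, 0, -1]

```text
time_s: 12.2
ee_pos: [0.6535, -0.0014, 0.0966]
eef_rot: [-3.141, 0.001, 0.271]
force: [2.1, -2.5, -1.9]
grip_width: 0.0117
grip_force: 40.0
```

>>> jog_arm:
  motion:
    - [0, 0, 0.003, 0, 0, 0, -1]
    - [0, 0, 0, 0, 0, 0, -1]

```text
time_s: 12.4
ee_pos: [0.6536, -0.0014, 0.0938]
eef_rot: [-3.142, 0.0, 0.271]
force: [2.2, -2.4, -1.6]
grip_width: 0.0114
grip_force: 40.0
```

>>> jog_arm:
  motion:
    - [0.0002, 0.0004, 0.0015, 0, 0, 0, -1]
    - [0, 0, 0.001, 0, 0, 0, -1]
    - [0, 0, 0, 0, 0, 0, -1]

```text
time_s: 12.7
ee_pos: [0.6539, -0.0015, 0.0919]
eef_rot: [-3.141, 0.0, 0.271]
force: [-1.5, 0.4, 2.6]
grip_width: 0.0117
grip_force: 40.0
```

>>> jog_arm:
  motion:
    - [0, 0, 0.0015, 0, 0, 0, -1]
    - [0, 0, 0, 0, 0, 0, -1]

```text
time_s: 12.9
ee_pos: [0.654, -0.0015, 0.0904]
eef_rot: [-3.141, -0.0, 0.271]
force: [-1.0, 1.1, 4.5]
grip_width: 0.0119
grip_force: 40.0
```

>>> jog_arm:
  motion:
    - [0, 0, 0.0015, 0, 0, 0, -1]
    - [0, 0, 0, 0, 0, 0, -1]

```text
time_s: 13.1
ee_pos: [0.654, -0.0015, 0.0891]
eef_rot: [-3.141, -0.0, 0.271]
force: [-2.9, 1.2, 6.7]
grip_width: 0.0113
grip_force: 40.0
```

>>> jog_arm:
  motion:
    - [0, 0, 0.0015, 0, 0, 0, -1]
    - [0, 0, 0.001, 0, 0, 0, -1]
    - [0, 0, 0, 0, 0, 0, -1]

```text
time_s: 13.4
ee_pos: [0.6542, -0.0015, 0.0875]
eef_rot: [3.142, -0.001, 0.271]
force: [-5.7, 1.5, 13.3]
grip_width: 0.0119
grip_force: 40.0
```

>>> jog_arm:
  motion:
    - [0, 0, 0.0015, 0, 0, 0, -1]
    - [0, 0, 0, 0, 0, 0, -1]

```text
time_s: 13.6
ee_pos: [0.6545, -0.0015, 0.0873]
eef_rot: [3.141, -0.002, 0.271]
force: [-8.1, 0.5, 23.0]
grip_width: 0.0116
grip_force: 40.0
```

>>> jog_arm:
  motion:
    - [-0.0005, 0, 0, 0, 0, 0, -1]
    - [0, 0, 0, 0, 0, 0, -1]
    - [0, 0, 0, 0, 0, 0, -1]
    - [0, 0, 0, 0, 0, 0, -1]
    - [0, 0, 0, 0, 0, 0, -1]

```text
time_s: 14.1
ee_pos: [0.6543, -0.0015, 0.0874]
eef_rot: [3.141, -0.003, 0.271]
force: [-6.4, 0.7, 20.2]
grip_width: 0.0116
grip_force: 40.0
```

```bash
python3 - <<'E'
from h import *
d=shot('side','d5.png').astype(int)
print(ctrl.get_obs()['force'],ctrl.get_obs()['ee_pos'])
for f in ('d2.png','d3.png','d5.png'):
    i=cv2.imread('pics/'+f).astype(int); print(f,i[218:225,259:266].mean((0,1)))
a=cv2.imread('pics/d3.png').astype(int)
p=w2px('d5.png',[[.57,.078,.01],[.555,.0785,.01]]).round().astype(int)
for u,v in p: print(a[v,u],d[v,u])
E
```

```text
[-6.25945512  2.49989646 22.17935228] [ 0.65430386 -0.00150366  0.08736463]
d2.png [115.53061224 153.12244898  99.44897959]
d3.png [113.04081633 150.3877551   97.83673469]
d5.png [108.3877551  148.81632653  93.89795918]
[121 154 180] [127 161 188]
[130 166 191] [142 176 201]
```

Steady at the stop with about 21 N of push, and the gauge is still in place. Handing in.

```bash
python3 -c "
from station import ctrl
print(ctrl.hand_in())"
```

```text
the job is handed in; nothing more can be done
None
```

I slid the gauge into the slot until it stopped, fitted the knob on the D-shaft with the flats matched, and handed the job in at about 14 s with the knob still held and pressed in with about 20 N (spring: 10 N fully in); I never touched the label roll and saw no sign from the box that it stored the gauge.

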